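Stand the toppled spray can and oil bottle up in the bench tray

ROBOT

A 6-joint arm with a two-finger parallel gripper is mounted at the origin on the work surface. World frame = base frame: x ahead of the robot, y to its left, z up, the work surface at z = 0. Lengths are in mm, angles in rad, forces in N, time in s.
With the tool pointing down it reaches from about 350 to 975 mm from the base axis. Payload 7.1 kg.
Tool frame: the origin (TCP) lies at the centre of the arm's flange, where the gripper is bolted on; the fingertips stand 182 mm ahead of it and the grasp point (between the pads) lies ahead of it (r.grip_depth is the y of the grasp point in the tool frame, in mm); y points along the fingers, x is the direction in which the jaws open and shut, and the axes are right-handed (so a half turn about y gives the same grasp; the last joint's range is limited). The gripper opens to 88 mm and grips with 3 to 60 N. Pads are 20 mm wide; open, the fingers measure 115 mm over their backs; the gripper's body (75 mm by 178 mm) begins 61 mm behind the grasp point.
Start: joints at [1.3, 0.423, 1.63, -0, 1.089, -0.019], TCP at [155.686, 605.284, 404.675] pointing down, gripper open.
Joint ranges: [-3, 3], [-0.9, 2.11], [0.09, 2.58], [-1.31, 4.45], [0.11, 2.69], [-2.54, 2.54]. Speed limits (rad/s): [2.39, 2.39, 3.01, 3.14, 3.14, 3.14].

INTERFACE

Orientations are given as a rotation vector (axis times angle).
In Python, from rig import r gives the robot as it stands.
- The arm moves only by the tool step_arm, never from a script. Its argument "motion" is a list that holds one entry, the list of rows, each a list of 7 numbers: the turn, a rotation vector about the tool's x, y, z in degrees, then the shift along the tool's x, y, z in mm, then the opening, from 0 (shut) to 1 (fully open). In form: [[[wx, wy, wz, x, y, z, grip], ...]]. A call has 1 to 20 rows; each row shifts and turns the commanded pose from where the row before left it, along the tool's axes as they then stand; what a row does not reach is not made up. A row lasts 1/10 s, in which the tool goes at most 50 mm and 8.59 degrees, less where a joint would pass 70% of its speed; a pose out of reach is approached as far as the arm can. A call with a gripper value outside its range is refused whole. The fingers move at their own pace and stop on an object; "force" is the grip in N (left out, the last holds). Time passes only in rows, so rows that do not move let the fingers close. It gives the time, the measured TCP pose, the force and the opening at its end, in the units of the state.
- r.sense(): the state, without advancing time (a new reading comes with each control period).
- r.snapshot(name): name is "scene" or "top"; returns the picture (384x512x3 uint8, red, green, blue); there is no depth.
- r.camera_info(name): a dict with "fx", "fy", "cx", "cy" (pixels), "pose" (4x4, takes a point from camera to world coordinates). Camera axes: x right, y up, looking along -z (the intrinsics and any distortion apply to the point x, -y, -z); pixel columns grow to the right and rows downward; lengths in mm; the calibration is good to about 2 mm. A picture is of the moment at which its call begins. camera_info takes no time and is no camera call.
- r.finish_job(): hands the job in, once; it reports no verdict.
Trained networks look in the newest picture that a camera, given by its name, has taken for a name from the list of things; names that differ only in an ending like _2 or _b are one class to them, and where a whole thing is asked for, a point or a joint stands for the part that bears it (a point fixed in the world has none). Each returns a list of dicts, best first, with "conf" (0 to 1); they miss things now and then, are a little off and sometimes report something else, mostly with a low value. They report only what shows in the picture. A call takes as long as a camera call.
- r.cut_out(camera, label): "pixels" (384x512 bool, what is visible of it) and "centre" ([row, column] in pixels, amid what is visible of it).
The state is a dict: "time_s": time; "joints": joint angles; "dq": joint speeds; "joint_torque": joint torques, N m; "ee_pos": TCP position; "orientation": TCP orientation; "ft_force": force on the tool from outside, world axes, zero at the start; "ft_torque": the same for the moment, N m; "gripper_width": opening from 0.0 (shut) to 1.0 (fully open).
Only numpy, scipy, OpenCV 4.12 (cv2) and the standard library are available. Lean on these libraries where they do the work, as an engineer would, in place of code of your own. Each camera call takes 0.05 s, during which the arm holds its last target. There are 200 camera calls.

TASK

The spray can and the small amber oil bottle have toppled over in the long shallow plywood tray on the workbench. Stand both back upright on their bases in the tray, one in each of the two gaps between the things still standing there, and set them down gently. Leave those neighbours (tin, jar and carton) standing where they are.

Things in the scene. Friction and masses are not known exactly. Their poses are not given: they have to be found in the camera images.
- lane: Fixed shallow plywood tray, the lane: inside 140 (x) by 800 (y), floor 8 above the bench, lips 12 above the floor, 8 thick. Origin: centre of its underside; x across, y along the lane, z up. Neighbours stand near y = -330, 0, +330 (+-8; x +-20), leaving a gap about 260 long on each side of the middle one.
- spray_can: Loose aluminium spray can with a paper band and black plastic cap, about 220 g (varies), 150 long: cylinder 52 in diameter for the first 112 from its base, then a shoulder and a cap 37 in diameter. Origin: on its axis at mid-length (75 from the flat base); its z points from base to cap. Starts lying along the lane, in either gap.
- oil_bottle: Loose closed amber glass bottle with a paper label and white cap, about 260 g (varies), 150 long: cylinder 58 in diameter for the first 90 from its base, then tapering to a neck 24 in diameter and a cap 29 in diameter. Origin: on its axis at mid-length (75 from the flat base); its z points from base to cap. Starts lying along the lane, in either gap.
- tin: Loose steel tin standing in the lane, 68 in diameter, 88 high; origin: centre of its underside, z up. Neighbour, not to be moved. Tin, jar and carton may stand in any order.
- jar: Loose glass jar with a black lid standing in the lane, 66 in diameter, 85 high; origin: centre of its underside, z up. Neighbour, not to be moved.
- carton: Loose cardboard carton standing in the lane, 62 by 62, 90 high; origin: centre of its underside, z up. Neighbour, not to be moved.

How it is judged (in metres and radians):
At the end, for the whole second after the job is handed in: Both stand on the tray floor, cap up, within 0.12 rad of vertical, at rest, one per gap (30 to 300 mm from the lane's middle along it, opposite sides, within 65 mm of its centre line); tin, jar and carton within 0.15 rad of upright and 30 mm of their start (angle between each of spray_can, oil_bottle's own z axis and vertical below 0.12 rad and z of spray_can in the frame of lane between 0.076 and 0.09 m and x of spray_can in the frame of lane between -0.065 and 0.065 m and linear speed of each of spray_can, oil_bottle below 0.02 m/s and angular speed of each of spray_can, oil_bottle below 0.1 rad/s and z of oil_bottle in the frame of lane between 0.076 and 0.09 m and x of oil_bottle in the frame of lane between -0.065 and 0.065 m and ((y of spray_can in the frame of lane between 0.03 and 0.3 m and y of oil_bottle in the frame of lane between -0.3 and -0.03 m) or (y of spray_can in the frame of lane between -0.3 and -0.03 m and y of oil_bottle in the frame of lane between 0.03 and 0.3 m)) and angle between each of tin, jar, carton's own z axis and vertical below 0.15 rad and distance of each of tin, jar, carton from where it was at the start of the episode below 0.03 m); the robot touches nothing.
It fails at once if the spray can or the oil bottle is dropped or flung (faster than 0.9 m/s) (linear speed of any of spray_can, oil_bottle above 0.9 m/s).
It fails at once if a standing neighbour is tipped (over 0.4 rad) or shifted by more than 40 mm (angle between any of tin, jar, carton's own z axis and vertical above 0.4 rad or distance of any of tin, jar, carton from where it was at the start of the episode above 0.04 m).
It also fails if it takes over 59 s, if anything falls off the work surface, if the arm or the gripper's body presses on something with over 40 N, if the wrist force passes 120 N, or if a joint passes its speed limit or range.

## Working session

There is one attempt and no reset: what is moved stays moved. The work goes in short steps, Python scripts to look and compute and a tool call to move; the robot and the scene stay as the last step left them, time stands still between calls to the robot, and variables do not carry over. Pictures are saved under pics/ and viewed, about 8 in all and at most 12, crops included, and the job is handed in when it is done.

Besides the shell and the picture viewer there is one more tool, called after "Call:" in YAML: its name, and indented under it one key for each argument. step_arm: Moves the arm, as the interface text tells. Its arguments: {"type":"object","properties":{"motion":{"type":"array","items":{"type":"array","items":{"type":"array","items":{"type":"number"}}}},"force":{"type":"number"}},"required":["motion"]}

```bash
mkdir -p pics; ls
python3 - <<'E'
from rig import r
import cv2,numpy as np
np.set_printoptions(precision=3,suppress=True)
print(r.sense(),r.grip_depth)
a=[]
for n in("scene","top"):
    p=r.snapshot(n);a.append(p);c=r.camera_info(n);print(n,c)
    for l in("lane","spray_can","oil_bottle","tin","jar","carton"):
        for d in r.cut_out(n,l)[:2]:
            ys,xs=np.nonzero(d["pixels"]);print(l,round(d["conf"],2),d["centre"],len(xs),xs.min(),xs.max(),ys.min(),ys.max())
cv2.imwrite("pics/a.png",cv2.resize(a[0],(800,600))[:,:,::-1]);cv2.imwrite("pics/b.png",cv2.resize(a[1],(800,600))[:,:,::-1])
E
```

```text
pics
{'time_s': 0.0, 'joints': array([ 1.3  ,  0.424,  1.631, -0.   ,  1.089, -0.019]), 'dq': array([ 0.001, -0.   , -0.   ,  0.   , -0.002,  0.   ]), 'joint_torque': array([ -0.001, -54.465, -27.365,   0.064,   0.023,  -0.   ]), 'ee_pos': array([155.627, 605.022, 403.907]), 'orientation': array([-1.319, -1.021,  1.023]), 'ft_force': array([-0.169,  0.616, -0.385]), 'ft_torque': array([ 0.044, -0.004,  0.068]), 'gripper_width': 0.9992885474628025} 163.3
scene {'fx': 427.0044936406935, 'fy': 427.0044936406935, 'cx': 250.2240113284297, 'cy': 191.8673172675427, 'pose': array([[   0.857,   -0.417,    0.304,  860.969],
       [   0.516,    0.692,   -0.505, -518.401],
       [   0.   ,    0.589,    0.808,  932.017],
       [   0.   ,    0.   ,    0.   ,    1.   ]])}
lane 0.89 [247.5, 219.0] 13237 96 346 119 361
spray_can 0.94 [164.9, 279.1] 982 257 300 143 189
oil_bottle 0.74 [166.4, 278.8] 912 257 300 144 188
oil_bottle 0.59 [247.3, 206.3] 1276 175 229 224 278
tin 0.88 [123.6, 308.2] 756 297 321 107 143
tin 0.45 [199.9, 241.6] 805 224 248 184 221
jar 0.56 [203.0, 242.9] 878 223 250 184 222
carton 0.86 [298.5, 137.7] 1562 116 163 273 323
top {'fx': 380.744989699883, 'fy': 380.744989699883, 'cx': 247.5474288061531, 'cy': 189.5091382325966, 'pose': array([[  -0.022,    0.998,   -0.06 ,  480.399],
       [  -0.999,   -0.023,   -0.025,   12.776],
       [  -0.026,    0.059,    0.998, 1032.762],
       [   0.   ,    0.   ,    0.   ,    1.   ]])}
lane 0.55 [187.4, 276.8] 14462 113 424 151 240
spray_can 0.73 [186.1, 202.1] 1029 171 228 178 199
oil_bottle 0.58 [196.5, 323.7] 1099 299 358 183 208
tin 0.7 [188.9, 138.1] 749 122 155 174 201
jar 0.76 [199.2, 266.8] 491 256 281 186 210
carton 0.87 [213.9, 393.4] 939 376 414 198 224
carton 0.7 [190.3, 138.0] 819 121 156 174 202
```

View pics/a.png

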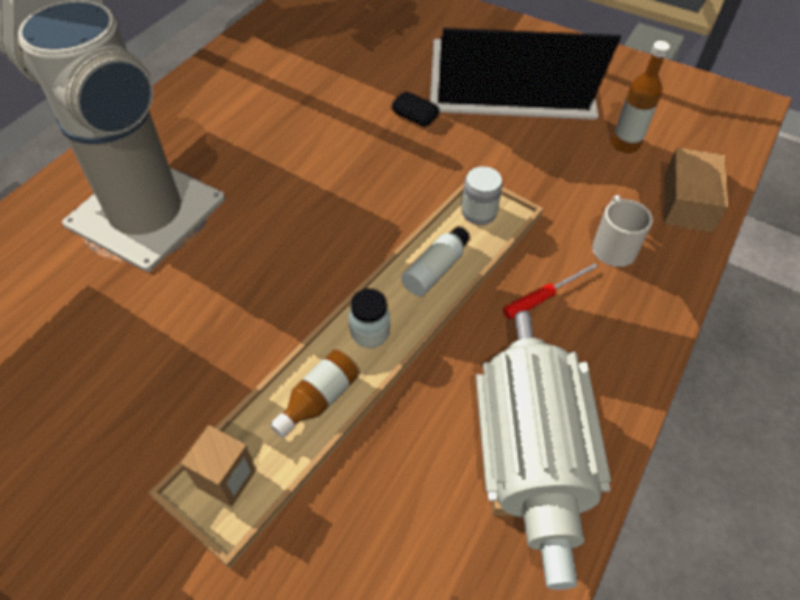

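View pics/b.png

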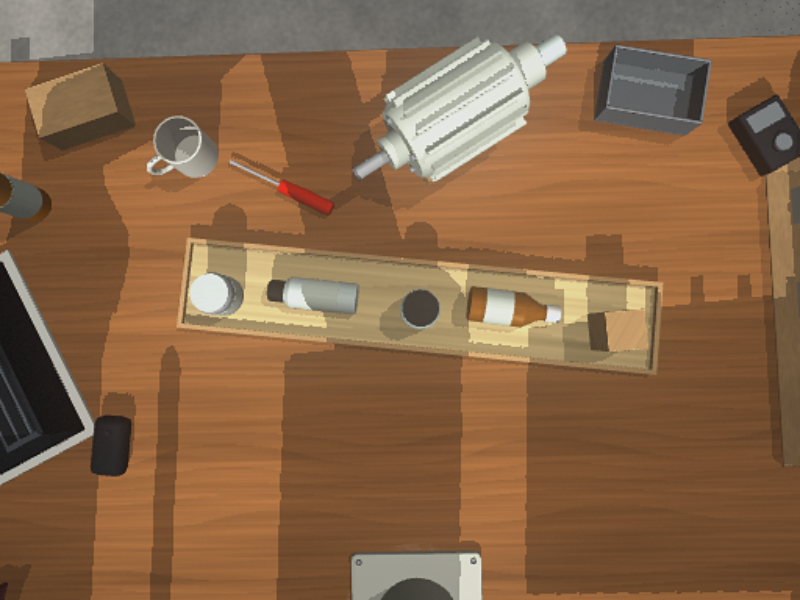

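Top view: tin at (215,293), can at (313,295) with its cap toward the tin, jar at (420,308), bottle at (515,307) with its cap toward the carton, carton at (620,330). The scene view agrees. Next I fit object models to the masks of both views.

```bash
cat > fit.py <<'E'
import numpy as np,cv2
from scipy.optimize import minimize
CAN=[(0,26),(112,26),(120,18.5),(150,18.5)]
BOT=[(0,29),(90,29),(118,12),(130,12),(130,14.5),(150,14.5)]
def proj(c,P):
    T=np.linalg.inv(c["pose"]);q=(T[:3,:3]@P.T).T+T[:3,3]
    return np.c_[c["cx"]+c["fx"]*q[:,0]/-q[:,2], c["cy"]+c["fy"]*-q[:,1]/-q[:,2]]
def fill(c,groups):
    S=4;m=np.zeros((384*S,512*S),np.uint8)
    for g in groups:
        h=cv2.convexHull(((proj(c,g)+.5)*S).astype(np.int32));cv2.fillConvexPoly(m,h,1)
    return cv2.resize(m*255,(512,384),interpolation=cv2.INTER_AREA)/255.
def rev(prof,o,ax):  # o = base centre
    ax=ax/np.linalg.norm(ax);u=np.cross(ax,[.3,.5,.81]);u/=np.linalg.norm(u);v=np.cross(ax,u)
    t=np.linspace(0,2*np.pi,32)[:,None];C=[o+h*ax+R*(np.cos(t)*u+np.sin(t)*v) for h,R in prof]
    return [np.r_[a,b] for a,b in zip(C,C[1:])]
def box(x,y,z0,z1,lx,ly,yaw):
    c,s=np.cos(yaw),np.sin(yaw)
    return [np.array([[x+c*a-s*b,y+s*a+c*b,z] for a in(-lx/2,lx/2) for b in(-ly/2,ly/2) for z in(z0,z1)])]
def fit(f,p0,d,views):
    def cost(p):
        e=0
        for c,m in views:
            q=fill(c,f(p));e+=1-np.minimum(q,m).sum()/np.maximum(q,m).sum()
        return e/len(views)
    best=None
    for k in (1,.4):
        p0=np.array(p0,float);S=np.vstack([p0]+[p0+k*np.eye(len(p0))[i]*d[i] for i in range(len(p0))])
        b=minimize(cost,p0,method="Nelder-Mead",options=dict(initial_simplex=S,maxiter=250));p0=b.x
    return b.x,b.fun
E
cat > m.py <<'E'
from rig import r
from fit import *
np.set_printoptions(precision=3,suppress=True)
print([a for a in dir(r) if a[0]!='_'])
C={n:r.camera_info(n) for n in("scene","top")}
for n in C:r.snapshot(n)
def masks(l,pick):
    return [(C[n],r.cut_out(n,l)[pick.get(n,0)]["pixels"].astype(float)) for n in C]
def nearest(l,pt):
    o=[]
    for n in C:
        ds=r.cut_out(n,l);u=proj(C[n],np.array([pt]))[0]
        if ds: 
            d=min(ds,key=lambda d:np.hypot(d["centre"][1]-u[0],d["centre"][0]-u[1]))
            e=np.hypot(d["centre"][1]-u[0],d["centre"][0]-u[1]);print(l,n,"off",round(e,1))
            if e<25:o.append((C[n],d["pixels"].astype(float)))
    return o
def px(col,row,z):
    c=C["top"];d=c["pose"][:3,:3]@np.array([(col-c["cx"])/c["fx"],-(row-c["cy"])/c["fy"],-1]);o=c["pose"][:3,3]
    return o+d*(z-o[2])/d[2]
L=[]
for c,m in masks("lane",{}):
    k=cv2.morphologyEx(m.astype(np.uint8),cv2.MORPH_OPEN,np.ones((3,3)));h=cv2.convexHull(np.argwhere(k)[:,::-1].astype(np.int32));z=np.zeros((384,512),np.uint8);cv2.fillConvexPoly(z,h,1);L.append((c,z.astype(float)))
x0=px(268,195,20)
print("top only lane",fit(lambda p:box(p[0],p[1],0,20,156,816,p[2]),[x0[0],x0[1],-.08],[15,15,.05],L[1:]))
print("lane",fit(lambda p:box(p[0],p[1],0,20,156,816,p[2]),[x0[0],x0[1],-.08],[15,15,.05],L))
for l,pr,col,row,th in(("spray_can",CAN,202,186,1.57),("oil_bottle",BOT,324,196.5,-1.57)):
    x=px(col,row,35);v=nearest(l,x)
    f=lambda p:rev(pr,np.array(p[:3])-75*np.array([np.cos(p[3]),np.sin(p[3]),0]),np.array([np.cos(p[3]),np.sin(p[3]),0]))
    print(l,fit(f,[*x,th],[10,10,10,.15],v),"(centre x y z yaw)")
    print("  top only, z=text",fit(lambda p:f([p[0],p[1],8+pr[0][1],p[2]]),[x[0],x[1],th],[10,10,.15],v[-1:]))
for l,R,H,col,row in(("tin",34,88,138,188),("jar",33,85,267,198),("carton",31,90,393,212)):
    x=px(col,row,55);v=nearest(l,x)
    if l=="carton": f=lambda p:box(p[0],p[1],p[2],p[2]+H,62,62,p[3]);p0=[x[0],x[1],8,-.05];d=[10,10,8,.2]
    else: f=lambda p:rev([(0,R),(H,R)],np.array(p),np.array([0,0,1.]));p0=[x[0],x[1],8];d=[10,10,8]
    print(l,fit(f,p0,d,v))
print(r.sense()["time_s"])
E
python3 m.py
```

```text
['IKError', 'camera_info', 'cut_out', 'finish_job', 'grip_depth', 'sense', 'snapshot']
top only lane (array([525.74 , -12.858,  -0.119]), np.float64(0.017838782239625317))
lane (array([525.763, -13.697,  -0.119]), np.float64(0.022642964235827956))
spray_can scene off 1.3
spray_can top off 2.5
spray_can (array([547.024, 165.099,  34.075,   1.46 ]), np.float64(0.07292004912556938)) (centre x y z yaw)
  top only, z=text (array([547.609, 165.692,   1.452]), np.float64(0.07591676196787189))
oil_bottle scene off 3.6
oil_bottle top off 0.9
oil_bottle (array([ 515.282, -171.83 ,   38.35 ,   -1.724]), np.float64(0.06927830588345507)) (centre x y z yaw)
  top only, z=text (array([ 515.33 , -172.958,   -1.719]), np.float64(0.07731136811314265))
tin scene off 3.2
tin top off 1.0
tin (array([549.72 , 320.17 ,   6.439]), np.float64(0.07459573794472202))
jar scene off 2.3
jar top off 2.6
jar (array([516.191, -13.984,   1.412]), np.float64(0.0859627387813654))
carton scene off 4.8
carton top off 0.5
carton (array([ 475.49 , -334.458,    8.447,    0.045]), np.float64(0.043532948018125406))
1.4
```

```bash
cat > plan.py <<'E'
import numpy as np
from scipy.spatial.transform import Rotation as Rn
np.set_printoptions(precision=2,suppress=True)
G=163.3
def tgt(yawdir,lean,grasp,flip=1):
    """yawdir: horizontal direction base->cap; lean: deg from vertical, body toward cap positive; returns R,tcp"""
    a=np.array([np.cos(yawdir),np.sin(yawdir),0]);L=np.radians(lean)
    y=-np.cos(L)*np.array([0,0,1])-np.sin(L)*a      # finger direction
    x=flip*np.cross(a,[0,0,1.]);z=np.cross(x,y)
    return Rn.from_matrix(np.c_[x,y,z]),np.array(grasp)-G*y
def delta(s,R,p):
    """steps in tool frame from sensed state"""
    R0=Rn.from_rotvec(s["orientation"]);d=(R0.inv()*R).as_rotvec(degrees=True)
    return d,R0.inv().apply(p-s["ee_pos"])
E
python3 - <<'E'
from rig import r
from plan import *
s=r.sense();print(Rn.from_rotvec(s["orientation"]).as_matrix())
for nm,yaw,c,k,lean in(("can",1.456,(547.3,165.4,37),13,35),("bot",-1.72,(515.3,-172.4,40),-5,42)):
  a=np.array([np.cos(yaw),np.sin(yaw),0]);g=np.array(c)+k*a
  for f in(1,-1):
    R,p=tgt(yaw,lean,g,f);print(nm,f,"grasp",g,"tcp",p,"delta",*delta(s,R,p), R.as_matrix()[:,0])
E
```

```text
[[ 0.25  0.   -0.97]
 [ 0.97 -0.    0.25]
 [-0.   -1.   -0.  ]]
can 1 grasp [548.79 178.31  37.  ] tcp [559.52 271.36 170.77] delta [-28.72  79.4   25.03] [-222.8   233.89 -474.29] [ 0.99 -0.11  0.  ]
can -1 grasp [548.79 178.31  37.  ] tcp [559.52 271.36 170.77] delta [ 25.96 -94.46  29.78] [-222.8   233.89 -474.29] [-0.99  0.11  0.  ]
bot 1 grasp [ 516.04 -167.46   40.  ] tcp [ 499.8  -275.51  161.36] delta [-31.56 -91.11 -34.98] [-767.31  243.31 -552.69] [-0.99  0.15  0.  ]
bot -1 grasp [ 516.04 -167.46   40.  ] tcp [ 499.8  -275.51  161.36] delta [ 34.05  80.04 -30.72] [-767.31  243.31 -552.69] [ 0.99 -0.15  0.  ]
```

Call:
step_arm:
  motion:
    - [[-2.6,7.2,2.3,0,0,0,1],[-2.6,7.2,2.3,0,0,0,1],[-2.6,7.2,2.3,0,0,0,1],[-2.6,7.2,2.3,0,0,0,1],[-2.6,7.2,2.3,0,0,0,1],[-2.6,7.2,2.3,0,0,0,1],[-2.6,7.2,2.3,0,0,0,1],[-2.6,7.2,2.3,0,0,0,1],[-2.6,7.2,2.3,0,0,0,1],[-2.6,7.2,2.3,0,0,0,1],[-2.7,7.4,2.2,0,0,0,1]]
  force: 20

```text
time_s: 2.5
ee_pos: [155.6, 605.4, 404.6]
orientation: [-2.184, 0.131, -0.068]
ft_force: [0.1, 0.6, 0.1]
gripper_width: 0.997
```

```bash
cat > d.py <<'E'
from rig import r
from plan import *
import sys
# usage: d.py yaw lean gx gy gz back flip
yaw,lean,gx,gy,gz,back,flip=map(float,sys.argv[1:])
s=r.sense();R,p=tgt(yaw,lean,(gx,gy,gz),flip);p=p-back*R.as_matrix()[:,1]
R0=Rn.from_rotvec(s["orientation"])
print("t",s["time_s"],"q",s["joints"],"tcp",s["ee_pos"],"grasp",s["ee_pos"]+R0.apply([0,G,0]),"F",s["ft_force"],"w",s["gripper_width"])
print("goal tcp",p,"rot,shift",*delta(s,R,p),"shift in goal frame",R.inv().apply(p-s["ee_pos"]))
E
python3 d.py 1.456 35 548.8 178.3 37 90 1
```

```text
t 2.5 q [ 1.32  0.55  1.47 -0.08  1.73  1.45] tcp [155.61 605.4  404.65] grasp [144.37 511.73 271.36] F [0.1  0.55 0.06] w 0.9965114124552773
goal tcp [565.44 322.63 244.49] rot,shift [ 0.29 -0.25 -0.15] [440.66 264.7  -96.56] shift in goal frame [439.52 265.39 -99.8 ]
```

Call:
step_arm:
  motion:
    - [[0,0,0,27.5,16.5,-6,1],[0,0,0,27.5,16.5,-6,1],[0,0,0,27.5,16.5,-6,1],[0,0,0,27.5,16.5,-6,1],[0,0,0,27.5,16.5,-6,1],[0,0,0,27.5,16.5,-6,1],[0,0,0,27.5,16.5,-6,1],[0,0,0,27.5,16.5,-6,1],[0,0,0,27.5,16.5,-6,1],[0,0,0,27.5,16.5,-6,1],[0,0,0,27.5,16.5,-6,1],[0,0,0,27.5,16.5,-6,1],[0,0,0,27.5,16.5,-6,1],[0,0,0,27.5,16.5,-6,1],[0,0,0,27.5,16.5,-6,1],[0.3,-0.2,-0.1,27.5,16.5,-6,1],[0,0,0,0,0,0,1]]

```text
time_s: 4.2
ee_pos: [568.3, 323.3, 242.2]
orientation: [-2.177, 0.126, -0.062]
ft_force: [-0.2, 0.6, -0.8]
gripper_width: 0.997
```

```bash
python3 d.py 1.456 35 548.8 178.3 37 0 1
python3 - <<'E'
from rig import r
import cv2
a=r.snapshot("scene")[60:300,130:450];cv2.imwrite("pics/c.png",cv2.resize(a,None,fx=2.4,fy=2.4)[:,:,::-1])
E
```

```text
t 4.2 q [ 0.58  0.75  1.54 -0.47  1.31  0.93] tcp [568.26 323.33 242.15] grasp [557.27 230.51 108.25] F [-0.2   0.6  -0.84] w 0.9967578331707253
goal tcp [559.53 271.35 170.77] rot,shift [-0.08  0.1  -0.1 ] [-2.57 88.67 -2.3 ] shift in goal frame [-2.72 88.67 -2.18]
```

View pics/c.png

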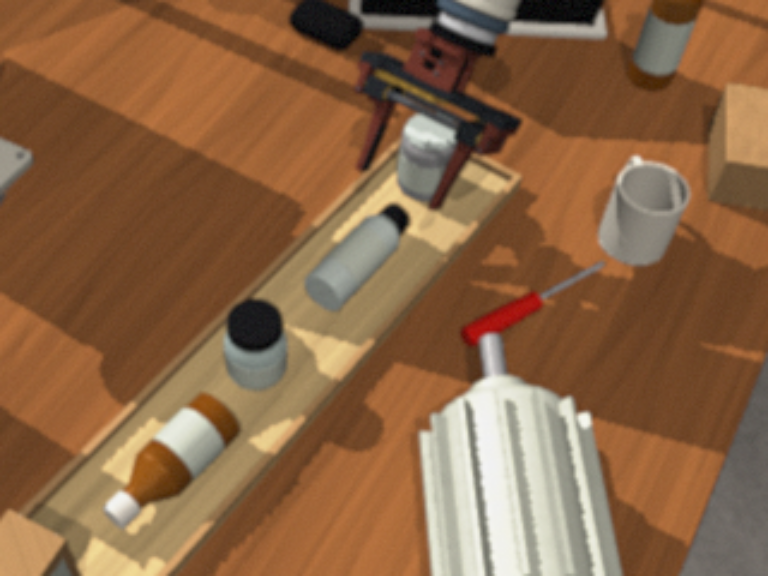

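The gripper hovers above and behind the can, with the fingers at (365,160) and (440,200) straddling the lane. Now I go in along the tool axis.

Call:
step_arm:
  motion:
    - [[0,0,0,-0.5,14.5,-0.5,1],[0,0,0,-0.5,14.5,-0.5,1],[0,0,0,-0.5,14.5,-0.5,1],[0,0,0,-0.5,14.5,-0.5,1],[0,0,0,-0.5,14.5,0,1],[0,0,0,0,10,0,1],[0,0,0,0,6,0,1],[0,0,0,0,0,0,1]]

```text
time_s: 5.05
ee_pos: [557.4, 273.5, 171.2]
orientation: [-2.177, 0.124, -0.06]
ft_force: [1.1, 0.2, -0.3]
gripper_width: 0.999
```

```bash
python3 d.py 1.456 35 548.8 178.3 37 0 1
```

```text
t 5.05 q [ 0.53  0.82  1.63 -0.52  1.15  0.97] tcp [557.43 273.54 171.22] grasp [546.57 180.68  37.33] F [ 1.11  0.16 -0.26] w 0.9990793835369868
goal tcp [559.53 271.35 170.77] rot,shift [-0.08  0.25 -0.05] [ 2.33  1.48 -1.33] shift in goal frame [ 2.33  1.48 -1.32]
```

Close, then lift a little.

Call:
step_arm:
  motion:
    - [[0,0,0,2,1,-1,0.8],[0,0,0,0,0,0,0.65],[0,0,0,0,0,0,0.55],[0,0,0,0,0,0,0.45],[0,0,0,0,0,0,0.35],[0,0,0,0,0,0,0.35],[0,0,0,0,0,0,0.35],[0,0,0,0,0,0,0.35]]
  force: 25

```text
time_s: 5.85
ee_pos: [559.4, 272.7, 172.0]
orientation: [-2.177, 0.122, -0.061]
ft_force: [-0.5, 0.9, 2.7]
gripper_width: 0.587
```

```bash
python3 d.py 1.456 35 548.8 178.3 37 0 1
```

```text
t 5.85 q [ 0.53  0.82  1.62 -0.52  1.15  0.97] tcp [559.45 272.67 171.98] grasp [548.81 179.9   38.01] F [-0.49  0.87  2.7 ] w 0.5871074864114453
goal tcp [559.53 271.35 170.77] rot,shift [-0.13  0.24  0.02] [ 0.23  1.74 -0.38] shift in goal frame [ 0.23  1.74 -0.37]
```

Call:
step_arm:
  motion:
    - [[0,0,0,0,-5,-3.5,0.35],[0,0,0,0,-10,-7,0.35],[0,0,0,0,-10,-7,0.35],[0,0,0,0,-12,-8.5,0.35],[0,0,0,0,-12,-8.5,0.35],[0,0,0,0,-12,-8.5,0.35],[0,0,0,0,-12,-8.5,0.35],[0,0,0,0,-9,-5.5,0.35],[6,0,0,0,0,-17,0.35],[6,0,0,0,0,-17,0.35],[6,0,0,0,0,-17,0.35],[6,0,0,0,0,-17,0.35],[0,0,0,0,0,0,0.35]]

```text
time_s: 7.15
ee_pos: [552.9, 210.3, 302.5]
orientation: [-1.757, 0.101, -0.081]
ft_force: [-0.3, 0.1, -2.0]
gripper_width: 0.585
```

```bash
python3 d.py 1.456 11 548.8 179.9 138 0 1
```

```text
t 7.15 q [ 0.38  0.52  1.75 -0.2   0.97  0.61] tcp [552.85 210.31 302.46] grasp [549.13 179.88 142.06] F [-0.29  0.09 -2.01] w 0.5845106838264467
goal tcp [552.37 210.85 298.3 ] rot,shift [-0.18  0.08 -0.08] [-0.54  3.99  1.26] shift in goal frame [-0.54  3.99  1.27]
```

Call:
step_arm:
  motion:
    - [[6,0,0,0,1,-17,0.35],[6,0,0,0,1,-17,0.35],[6,0,0,0,1,-17,0.35],[6,0,0,0,1,-17,0.35],[6,0,0,0,1,-17,0.35],[6,0,0,0,1,-17,0.35],[6,0,0,0,1,-17,0.35],[6,0,0,0,1,-17,0.35],[6,0,0,0,1,-17,0.35],[6,0,0,0,1,-17,0.35],[6,0,0,0,1,-17,0.35],[0,0,0,0,0,0,0.35],[0,0,0,0,0,0,0.35]]

```text
time_s: 8.45
ee_pos: [534.8, 49.9, 232.8]
orientation: [-0.61, 0.038, -0.105]
ft_force: [0.0, 1.2, -1.7]
gripper_width: 0.588
```

```bash
python3 d.py 1.456 -55 546 155.5 138 0 1;  cat > tilt.py <<'E'
from rig import r
from fit import *
import sys
np.set_printoptions(precision=3,suppress=True)
l,x,y,z=sys.argv[1],*map(float,sys.argv[2:5]);pr={"spray_can":CAN,"oil_bottle":BOT}[l]
C={n:r.camera_info(n) for n in("scene","top")};V=[]
for n in C:
    a=r.snapshot(n);ds=r.cut_out(n,l);u=proj(C[n],np.array([[x,y,z]]))[0]
    for d in ds:
        e=np.hypot(d["centre"][1]-u[0],d["centre"][0]-u[1]);print(n,round(d["conf"],2),round(e,1),d["pixels"].sum())
    if ds:
        d=min(ds,key=lambda d:np.hypot(d["centre"][1]-u[0],d["centre"][0]-u[1]));V.append((C[n],d["pixels"].astype(float)))
    if n=="scene":
        c0,r0=int(max(0,min(u[0]-100,312))),int(max(0,min(u[1]-75,234)));cv2.imwrite("pics/%s.png"%sys.argv[5],cv2.resize(a[r0:r0+150,c0:c0+200],None,fx=4,fy=4)[:,:,::-1])
f=lambda p:rev(pr,np.array(p[:3])-75*np.array([p[3],p[4],1])/np.linalg.norm([p[3],p[4],1]),np.array([p[3],p[4],1]))
print("mid x y z, tilt x y",fit(f,[x,y,z,0,0],[8,8,8,.15,.15],V),"t",r.sense()["time_s"])
E
python3 tilt.py spray_can 549 180 123 d
```

```text
t 8.45 q [-0.13  0.65  1.95  1.21  1.07 -0.93] tcp [534.78  49.94 232.84] grasp [548.93 182.92 139.12] F [ 0.05  1.17 -1.7 ] w 0.5878882669279923
goal tcp [530.68  22.61 231.67] rot,shift [ 0.02 -0.06 -0.41] [ -1.08 -21.93 -16.81] shift in goal frame [ -0.95 -21.95 -16.8 ]
scene 0.59 19.8 245
scene 0.51 28.1 645
top 0.71 3.3 510
top 0.16 51.2 781
mid x y z, tilt x y (array([551.515, 188.292, 124.925,  -0.012,  -0.031]), np.float64(0.40405117129328993)) t 8.65
```

View pics/d.png

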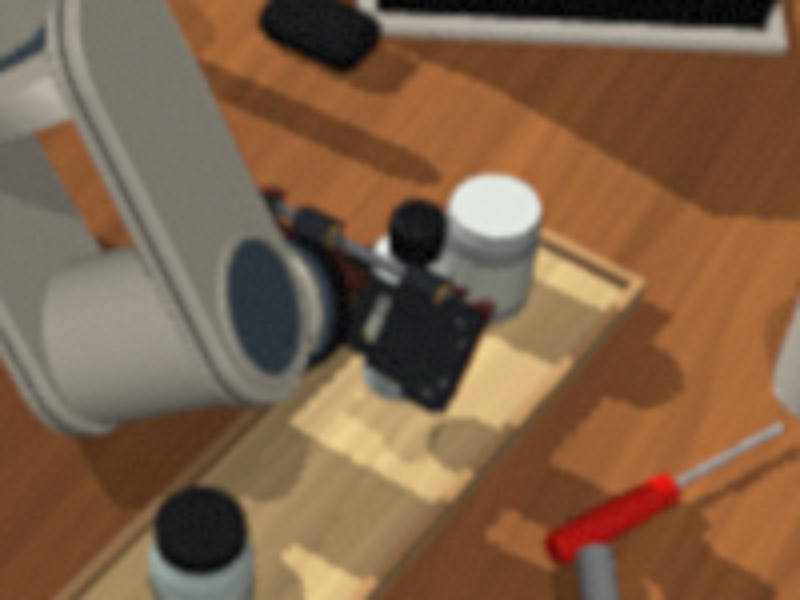

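Call:
step_arm:
  motion:
    - [[0,0,0,0,3.5,-5,0.35],[0,0,0,0,3.5,-5,0.35],[0,0,0,0,3.5,-5,0.35],[0,0,0,0,3.5,-5,0.35],[0,0,0,0,3.5,-5,0.35],[0,0,0,0,2.3,-3.3,0.35],[0,0,0,0,0,0,0.35],[0,0,0,0,0,0,0.35]]

```text
time_s: 9.45
ee_pos: [534.6, 49.5, 198.7]
orientation: [-0.608, 0.036, -0.107]
ft_force: [-0.4, -0.3, -2.5]
gripper_width: 0.582
```

```bash
python3 d.py 1.456 -55 548.9 182.9 97.6 0 1
```

```text
t 9.45 q [-0.13  0.72  1.94  1.24  1.05 -1.  ] tcp [534.61  49.55 198.66] grasp [549.24 182.72 105.28] F [-0.44 -0.32 -2.48] w 0.5815799685923977
goal tcp [533.58  50.01 191.27] rot,shift [-0.13 -0.01 -0.25] [-1.06  4.51 -5.87] shift in goal frame [-1.08  4.52 -5.86]
```

Still free (−2.5 N is the can's weight). I lower it in 1 mm steps.

Call:
step_arm:
  motion:
    - [[0,0,0,0,0.9,-1.2,0.35],[0,0,0,0,0.9,-1.2,0.35],[0,0,0,0,0.9,-1.2,0.35],[0,0,0,0,0.6,-0.8,0.35],[0,0,0,0,0,0,0.35],[0,0,0,0,0,0,0.35]]

```text
time_s: 10.05
ee_pos: [534.6, 49.8, 193.5]
orientation: [-0.608, 0.036, -0.107]
ft_force: [-1.2, -0.1, 2.3]
gripper_width: 0.584
```

Call:
step_arm:
  motion:
    - [[0,0,0,0,0.6,-0.8,0.35],[0,0,0,0,0.6,-0.8,0.35],[0,0,0,0,0,0,0.35],[0,0,0,0,0,0,0.35]]

```text
time_s: 10.45
ee_pos: [534.3, 50.0, 192.6]
orientation: [-0.604, 0.036, -0.106]
ft_force: [-4.3, -2.4, 13.5]
gripper_width: 0.586
```

Contact. I ease off slightly and open gradually.

Call:
step_arm:
  motion:
    - [[0,0,0,0,-0.6,0.8,0.35],[0,0,0,0,0,0,0.55],[0,0,0,0,0,0,0.6],[0,0,0,0,0,0,0.63],[0,0,0,0,0,0,0.67],[0,0,0,0,0,0,0.72],[0,0,0,0,0,0,0.85],[0,0,0,0,0,0,1],[0,0,0,0,0,0,1]]
  force: 5

```text
time_s: 11.35
ee_pos: [534.6, 49.8, 192.3]
orientation: [-0.608, 0.036, -0.107]
ft_force: [-0.7, -0.2, -0.0]
gripper_width: 0.952
```

```bash
python3 d.py 1.456 -55 548.9 182.9 97.6 0 1; python3 tilt.py spray_can 549 183 83 e
```

```text
t 11.35 q [-0.13  0.73  1.94  1.25  1.04 -1.02] tcp [534.62  49.81 192.26] grasp [549.28 182.96  98.87] F [-0.75 -0.25 -0.04] w 0.9518822099136323
goal tcp [533.58  50.01 191.27] rot,shift [-0.11  0.01 -0.24] [-1.06  0.64 -0.77] shift in goal frame [-1.06  0.64 -0.77]
scene 0.58 12.2 429
top 0.62 3.8 523
mid x y z, tilt x y (array([548.62 , 186.158,  86.968,   0.026,  -0.027]), np.float64(0.28579927249645853)) t 11.55
```

View pics/e.png

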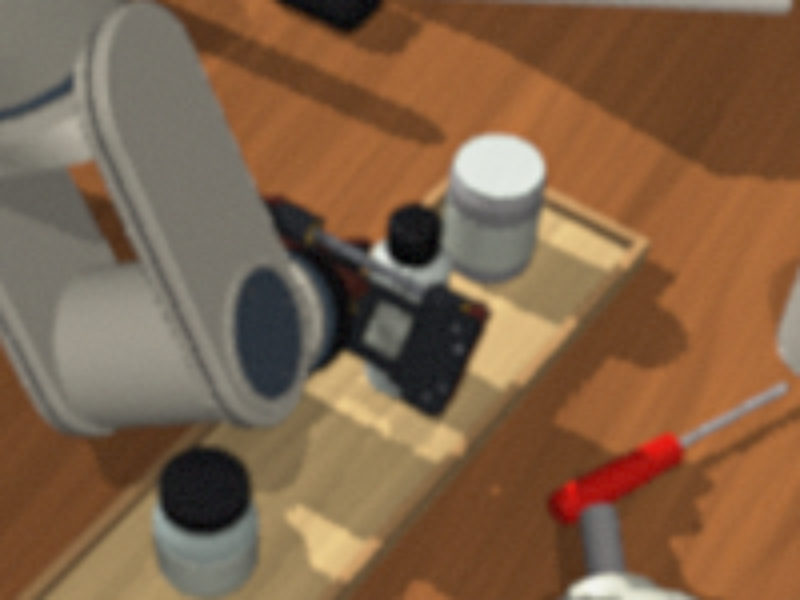

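The can stands free: cap (413,230), base (385,385). I retreat along the tool axis, then go up.

Call:
step_arm:
  motion:
    - [[0,0,0,0,-4,0,1],[0,0,0,0,-8,0,1],[0,0,0,0,-12,0,1],[0,0,0,0,-15,0,1],[0,0,0,0,-15,0,1],[0,0,0,0,-15,0,1],[0,0,0,0,-15,0,1],[0,0,0,0,-15,12,1],[0,0,0,0,-12,18,1],[0,0,0,0,-12,18,1],[0,0,0,0,-12,18,1],[0,0,0,0,-12,18,1]]

```text
time_s: 12.75
ee_pos: [526.6, -23.1, 346.7]
orientation: [-0.608, 0.036, -0.108]
ft_force: [0.1, -0.1, -0.2]
gripper_width: 1.003
```

```bash
python3 m.py | grep -A2 -E "^(spray|oil|tin|jar|carton)"; python3 tilt.py spray_can 549 183 83 f; python3 d.py -1.72 42 516 -167.5 40 80 -1
```

```text
spray_can scene off 13.2
spray_can top off 15.5
spray_can (array([541.711, 232.82 ,  38.778,   1.779]), np.float64(0.48973019248002203)) (centre x y z yaw)
  top only, z=text (array([550.554, 188.298,   1.21 ]), np.float64(0.5639386874136385))
scene 0.77 7.7 482
top 0.9 4.0 496
top 0.36 18.8 7713
mid x y z, tilt x y (array([549.314, 187.502,  81.667,   0.002,  -0.014]), np.float64(0.2486013594709502)) t 13.35
t 13.35 q [-0.26  0.45  1.91  1.03  1.24 -0.75] tcp [526.84 -22.34 344.68] grasp [541.39 110.84 251.31] F [-0.21 -0.03  0.73] w 1.0021528681458876
goal tcp [ 491.8  -328.49  220.81] rot,shift [-13.12   1.3   -1.77] [  -0.44 -181.98 -277.82] shift in goal frame [  10.86 -114.01 -311.74]Traceback (most recent call last):
  File "m.py", line 30, in <module>
    print(l,fit(f,[*x,th],[10,10,10,.15],v),"(centre x y z yaw)")
            ~~~^^^^^^^^^^^^^^^^^^^^^^^^^^^^
  File "fit.py", line 29, in fit
    b=minimize(cost,p0,method="Nelder-Mead",options=dict(initial_simplex=S,maxiter=250));p0=b.x
    res = _minimize_neldermead(fun, x0, args, callback, bounds=bounds,
                               **options)
    fsim[k] = func(sim[k])
              ~~~~^^^^^^^^
    fx = function(np.copy(x), *(wrapper_args + args))
  File "fit.py", line 25, in cost
    return e/len(views)
           ~^~~~~~~~~~~
ZeroDivisionError: division by zero
```

Call:
step_arm:
  motion:
    - [[-6.5,0.6,-0.9,0,0,0,1],[-6.6,0.7,-0.9,0,0,0,1],[0,0,0,1,-10.4,-28.3,1],[0,0,0,1,-10.4,-28.3,1],[0,0,0,1,-10.4,-28.3,1],[0,0,0,1,-10.4,-28.3,1],[0,0,0,1,-10.4,-28.3,1],[0,0,0,1,-10.4,-28.3,1],[0,0,0,1,-10.4,-28.3,1],[0,0,0,1,-10.4,-28.3,1],[0,0,0,1,-10.4,-28.3,1],[0,0,0,1,-10.4,-28.3,1],[0,0,0,1,-10.4,-28.3,1],[0,0,0,0,0,0,1]]

```text
time_s: 14.75
ee_pos: [491.5, -331.0, 220.3]
orientation: [-0.836, 0.063, -0.144]
ft_force: [0.5, 0.2, 0.6]
gripper_width: 1.0
```

```bash
python3 d.py -1.72 42 516 -167.5 40 0 -1
python3 - <<'E'
from rig import r
import cv2
a=r.snapshot("scene")[170:370,90:350];cv2.imwrite("pics/g.png",cv2.resize(a,None,fx=3,fy=3)[:,:,::-1])
E
```

```text
t 14.75 q [-0.73  0.73  1.7   0.63  1.24 -0.96] tcp [ 491.48 -331.01  220.28] grasp [ 508.21 -223.03   98.92] F [0.53 0.15 0.61] w 0.9996695090925423
goal tcp [ 499.76 -275.56  161.36] rot,shift [-0.   -0.11  0.17] [-0.31 81.31  2.24] shift in goal frame [-0.06 81.31  2.24]
```

View pics/g.png

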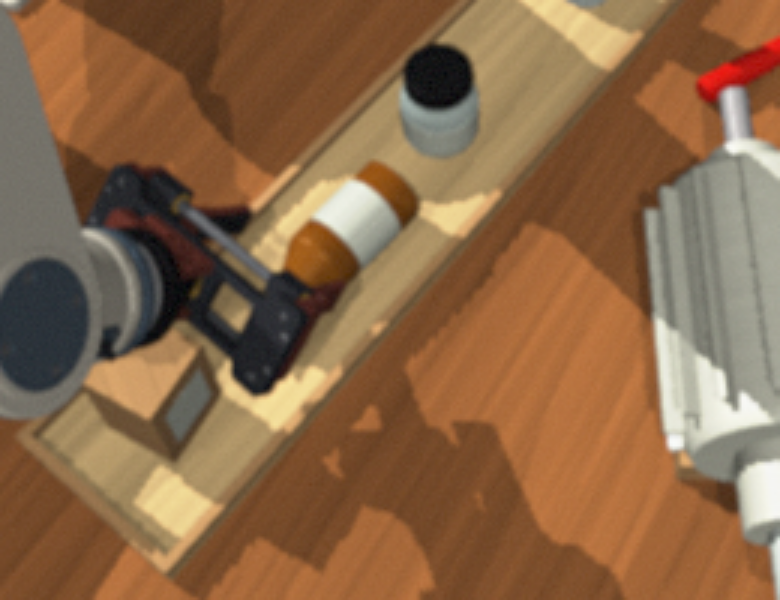

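Fingers straddle the bottle's axis and the carton is clear. I narrow the opening a little for the lip, then go in.

Call:
step_arm:
  motion:
    - [[0,0,0,0,8,0.5,0.87],[0,0,0,0,14,0.5,0.87],[0,0,0,0,14,0.5,0.87],[0,0,0,0,14,0.5,0.87],[0,0,0,0,14,0,0.87],[0,0,0,0,11,0,0.87],[0,0,0,0,6,0,0.87],[0,0,0,0,0,0,0.87]]

```text
time_s: 15.6
ee_pos: [500.4, -272.6, 162.3]
orientation: [-0.835, 0.062, -0.14]
ft_force: [-1.2, 0.5, 0.5]
gripper_width: 0.871
```

```bash
python3 d.py -1.72 42 516 -167.5 40 0 -1
```

```text
t 15.6 q [-0.65  0.8   1.76  0.71  1.11 -1.01] tcp [ 500.37 -272.57  162.29] grasp [ 516.65 -164.4    41.04] F [-1.23  0.5   0.48] w 0.8706614022153548
goal tcp [ 499.76 -275.56  161.36] rot,shift [-0.06  0.02  0.01] [-0.16 -1.34 -2.89] shift in goal frame [-0.16 -1.34 -2.89]
```

Call:
step_arm:
  motion:
    - [[0,0,0,0,-1,-3,0.8],[0,0,0,0,0,0,0.72],[0,0,0,0,0,0,0.64],[0,0,0,0,0,0,0.55],[0,0,0,0,0,0,0.45],[0,0,0,0,0,0,0.4],[0,0,0,0,0,0,0.4],[0,0,0,0,0,0,0.4]]
  force: 30

```text
time_s: 16.4
ee_pos: [500.1, -276.4, 162.1]
orientation: [-0.836, 0.061, -0.142]
ft_force: [-3.1, -3.8, 6.2]
gripper_width: 0.644
```

```bash
python3 d.py -1.72 -48 516 -167.5 115 0 -1
```

```text
t 16.4 q [-0.66  0.8   1.76  0.71  1.11 -1.01] tcp [ 500.08 -276.43  162.12] grasp [ 516.64 -168.4    40.79] F [-3.09 -3.84  6.22] w 0.6436366082391317
goal tcp [534.04 -47.49 224.27] rot,shift [-90.01  -0.05   0.13] [ -0.47 108.72 213.56] shift in goal frame [  -0.45 -213.58  108.68]
```

Call:
step_arm:
  motion:
    - [[0,0,0,0,-3.7,3.3,0.4],[0,0,0,0,-7.4,6.7,0.4],[0,0,0,0,-7.4,6.7,0.4],[0,0,0,0,-8.9,8,0.4],[0,0,0,0,-8.9,8,0.4],[0,0,0,0,-8.9,8,0.4],[0,0,0,0,-8.9,8,0.4],[0,0,0,0,-5,4.5,0.4],[0,0,0,0,0,0,0.4],[-6,0,0,0,0.9,17,0.4],[-6,0,0,0,0.9,17,0.4],[-6,0,0,0,0.9,17,0.4],[-6,0,0,0,0.9,17,0.4],[-6,0,0,0,0.9,17,0.4],[-6,0,0,0,0.9,17,0.4],[-6,0,0,0,0.9,17,0.4],[0,0,0,0,0,0,0.4]]

```text
time_s: 18.1
ee_pos: [515.9, -166.5, 282.9]
orientation: [-1.568, 0.115, -0.115]
ft_force: [-0.2, 0.2, -2.4]
gripper_width: 0.647
```

```bash
python3 d.py -1.72 -48 516.6 -168.4 121 0 -1
```

```text
t 18.1 q [-0.33  0.48  1.89 -0.    0.77 -0.19] tcp [ 515.94 -166.47  282.85] grasp [ 515.96 -166.51  119.55] F [-0.21  0.22 -2.35] w 0.646548091197211
goal tcp [534.64 -48.39 230.27] rot,shift [-47.98   0.15   0.08] [  1.27  52.55 119.55] shift in goal frame [  0.94 -53.65 119.07]
```

Call:
step_arm:
  motion:
    - [[-6,0,0,0,0.9,17,0.4],[-6,0,0,0,0.9,17,0.4],[-6,0,0,0,0.9,17,0.4],[-6,0,0,0,0.9,17,0.4],[-6,0,0,0,0.9,17,0.4],[-6,0,0,0,0.9,17,0.4],[-6,0,0,0,0.9,17,0.4],[-6,0,0,0,0.9,17,0.4],[0,0,0,0,0,0,0.4],[0,0,0,0,0,0,0.4]]

```text
time_s: 19.1
ee_pos: [533.9, -49.6, 228.5]
orientation: [-2.399, 0.183, -0.067]
ft_force: [0.0, -0.9, -2.4]
gripper_width: 0.649
```

```bash
python3 d.py -1.72 -48 516 -166 79.5 0 -1; python3 tilt.py oil_bottle 516 -166 122 h
```

```text
t 19.1 q [ 0.06  0.65  1.89 -0.96  1.08  0.9 ] tcp [533.92 -49.58 228.51] grasp [ 515.47 -169.12  118.8 ] F [ 0.02 -0.88 -2.42] w 0.6487857464089004
goal tcp [534.04 -45.99 188.77] rot,shift [-0.21  0.03 -0.17] [-0.32 24.06 31.84] shift in goal frame [-0.41 23.94 31.92]
scene 0.9 2.9 975
top 0.75 4.7 521
mid x y z, tilt x y (array([ 516.55 , -173.561,  127.084,   -0.019,    0.07 ]), np.float64(0.16261191398821911)) t 19.3
```

View pics/h.png

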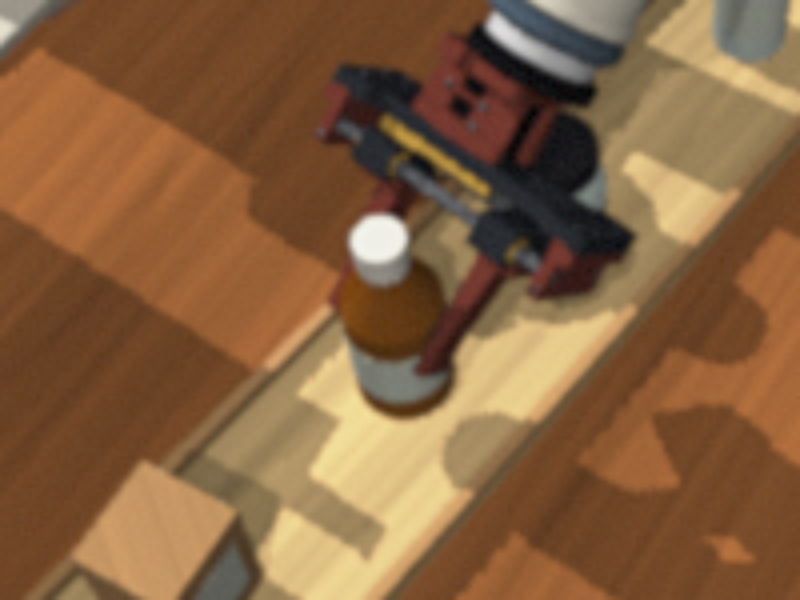

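Call:
step_arm:
  motion:
    - [[0,0,0,0,2.5,2.8,0.4],[0,0,0,0,4,4.4,0.4],[0,0,0,0,4,4.4,0.4],[0,0,0,0,4,4.4,0.4],[0,0,0,0,4,4.4,0.4],[0,0,0,0,2.7,3,0.4],[0,0,0,0,1.3,1.5,0.4],[0,0,0,0,0,0,0.4],[0,0,0,0,0,0,0.4]]

```text
time_s: 20.2
ee_pos: [534.3, -49.1, 195.7]
orientation: [-2.403, 0.179, -0.071]
ft_force: [0.4, -0.2, -2.4]
gripper_width: 0.644
```

Call:
step_arm:
  motion:
    - [[0,0,0,0,0.9,1,0.4],[0,0,0,0,0.9,1,0.4],[0,0,0,0,0,0,0.4],[0,0,0,0,0,0,0.4]]

```text
time_s: 20.6
ee_pos: [534.2, -49.2, 193.0]
orientation: [-2.403, 0.18, -0.071]
ft_force: [-0.2, 0.9, -2.6]
gripper_width: 0.645
```

Call:
step_arm:
  motion:
    - [[0,0,0,0,0.7,0.8,0.4],[0,0,0,0,0.7,0.8,0.4],[0,0,0,0,0,0,0.4],[0,0,0,0,0,0,0.4]]

```text
time_s: 21.0
ee_pos: [534.2, -49.2, 190.8]
orientation: [-2.403, 0.18, -0.071]
ft_force: [-0.5, 0.7, -1.6]
gripper_width: 0.646
```

Call:
step_arm:
  motion:
    - [[0,0,0,0,0.5,0.6,0.4],[0,0,0,0,0,0,0.4],[0,0,0,0,0,0,0.4]]

```text
time_s: 21.3
ee_pos: [534.2, -49.1, 190.1]
orientation: [-2.403, 0.179, -0.071]
ft_force: [-0.5, 0.3, -1.9]
gripper_width: 0.644
```

Call:
step_arm:
  motion:
    - [[0,0,0,0,0.7,0.7,0.4],[0,0,0,0,0,0,0.4],[0,0,0,0,0,0,0.4]]

```text
time_s: 21.6
ee_pos: [534.2, -49.2, 189.1]
orientation: [-2.403, 0.18, -0.071]
ft_force: [0.7, -0.3, -1.7]
gripper_width: 0.646
```

Call:
step_arm:
  motion:
    - [[0,0,0,0,0.7,0.7,0.4],[0,0,0,0,0,0,0.4],[0,0,0,0,0,0,0.4]]

```text
time_s: 21.9
ee_pos: [534.2, -49.2, 188.1]
orientation: [-2.403, 0.18, -0.071]
ft_force: [0.4, -1.1, -2.7]
gripper_width: 0.645
```

Call:
step_arm:
  motion:
    - [[0,0,0,0,0.7,0.8,0.4],[0,0,0,0,0,0,0.4],[0,0,0,0,0,0,0.4]]

```text
time_s: 22.2
ee_pos: [534.3, -49.1, 187.8]
orientation: [-2.404, 0.18, -0.071]
ft_force: [-1.0, 3.7, 5.4]
gripper_width: 0.647
```

Call:
step_arm:
  motion:
    - [[0,0,0,0,0.7,0.8,0.4],[0,0,0,0,0,0,0.4],[0,0,0,0,0,0,0.4]]

```text
time_s: 22.5
ee_pos: [534.3, -49.0, 187.6]
orientation: [-2.406, 0.18, -0.072]
ft_force: [-2.8, 6.2, 14.3]
gripper_width: 0.646
```

Contact. I ease off 1 mm, check the tilt and release slowly.

Call:
step_arm:
  motion:
    - [[0,0,0,0,-0.7,-0.8,0.4],[0,0,0,0,0,0,0.4]]

```text
time_s: 22.7
ee_pos: [534.3, -49.1, 187.8]
orientation: [-2.404, 0.18, -0.072]
ft_force: [-1.5, 3.4, 6.9]
gripper_width: 0.647
```

```bash
python3 tilt.py oil_bottle 516 -168 83 i
```

```text
scene 0.24 124.9 477
top 0.9 3.6 467
mid x y z, tilt x y (array([ 516.64 , -172.374,   84.609,   -0.018,    0.138]), np.float64(0.5434986936850825)) t 22.9
```

View pics/i.png

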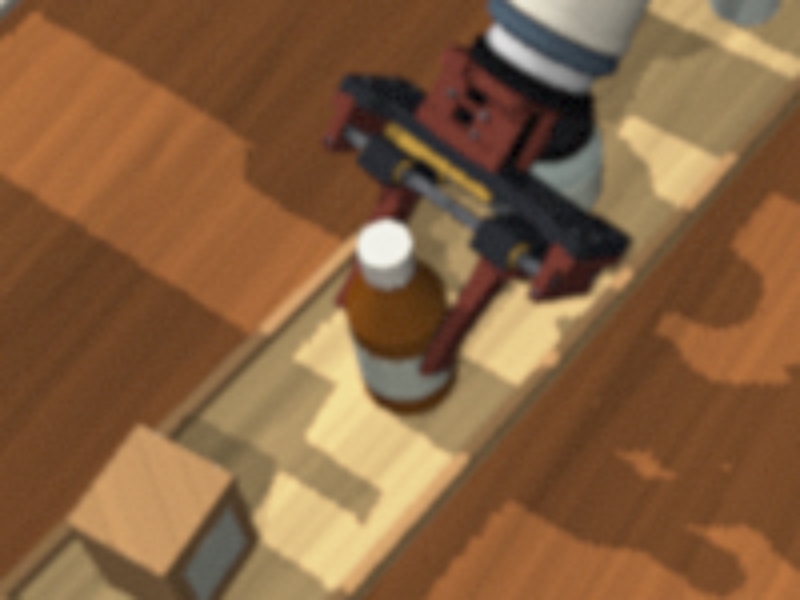

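The bottle stands on the floor almost upright: cap (385,245), base (408,390). The scene mask found something else this time, so I discard that fit. Releasing gradually.

Call:
step_arm:
  motion:
    - [[0,0,0,0,0,0,0.62],[0,0,0,0,0,0,0.64],[0,0,0,0,0,0,0.66],[0,0,0,0,0,0,0.67],[0,0,0,0,0,0,0.69],[0,0,0,0,0,0,0.72],[0,0,0,0,0,0,0.8],[0,0,0,0,0,0,0.9],[0,0,0,0,0,0,0.95],[0,0,0,0,0,0,0.95]]
  force: 4

```text
time_s: 23.9
ee_pos: [534.2, -49.2, 187.0]
orientation: [-2.403, 0.18, -0.071]
ft_force: [0.6, -0.3, 0.3]
gripper_width: 0.946
```

```bash
python3 tilt.py oil_bottle 516 -168 83 j;python3 d.py -1.72 -48 516 -166 79.5 0 -1
```

```text
scene 0.76 4.3 978
top 0.75 0.7 473
mid x y z, tilt x y (array([ 515.205, -171.429,   82.054,   -0.009,    0.036]), np.float64(0.1162696315043994)) t 24.1
t 24.1 q [ 0.06  0.73  1.89 -1.    1.04  0.97] tcp [534.22 -49.19 187.05] grasp [ 516.29 -169.18   77.74] F [-0.32 -0.84  0.83] w 0.9517481238941298
goal tcp [534.04 -45.99 188.77] rot,shift [-0.02 -0.09  0.04] [-0.65 -3.48  0.82] shift in goal frame [-0.66 -3.48  0.82]
```

Standing, z 82. I retreat along the tool axis, then up.

Call:
step_arm:
  motion:
    - [[0,0,0,0,-4,0,0.95],[0,0,0,0,-8,0,0.95],[0,0,0,0,-12,0,0.95],[0,0,0,0,-15,0,0.95],[0,0,0,0,-15,0,0.95],[0,0,0,0,-15,0,0.95],[0,0,0,0,-15,0,0.95],[0,0,0,0,-16,-12,0.95],[0,0,0,0,-16,-17,0.95],[0,0,0,0,-16,-17,0.95],[0,0,0,0,-16,-17,0.95],[0,0,0,0,-16,-17,0.95],[0,0,0,0,-16,-17,0.95],[0,0,0,0,0,0,0.95]]

```text
time_s: 25.5
ee_pos: [544.8, 19.7, 383.1]
orientation: [-2.402, 0.176, -0.077]
ft_force: [0.2, 0.6, -0.4]
gripper_width: 0.947
```

```bash
python3 tilt.py oil_bottle 516 -168 83 k; python3 tilt.py spray_can 549 187 83 l; sed -i 's/^for l,pr,col.*/for l,pr,col,row,th in ():/' m.py; python3 m.py
python3 - <<'E'
from rig import r
import cv2
cv2.imwrite("pics/z.png",cv2.resize(r.snapshot("scene"),(800,600))[:,:,::-1])
E
```

```text
scene 0.73 5.5 1000
scene 0.29 159.3 786
top 0.57 2.7 553
mid x y z, tilt x y (array([ 516.695, -172.693,   82.996,    0.003,   -0.004]), np.float64(0.045255752982950426)) t 25.7
scene 0.85 3.4 768
mid x y z, tilt x y (array([548.351, 189.62 ,  80.456,   0.036,  -0.08 ]), np.float64(0.08867994707923521)) t 25.9
['IKError', 'camera_info', 'cut_out', 'finish_job', 'grip_depth', 'sense', 'snapshot']
top only lane (array([525.301, -12.782,  -0.121]), np.float64(0.020689058208475997))
lane (array([525.82 , -13.724,  -0.119]), np.float64(0.025800889559314644))
tin scene off 4.1
tin top off 5.6
tin (array([548.743, 322.147,   4.021]), np.float64(0.21049926581689443))
jar scene off 2.5
jar top off 10.1
jar (array([492.921,  21.719, -60.055]), np.float64(0.5020149839746955))
carton scene off 3.4
carton top off 3.1
carton (array([ 475.16 , -333.833,    6.291,    0.056]), np.float64(0.0649100779017806))
26.4
```

View pics/z.png

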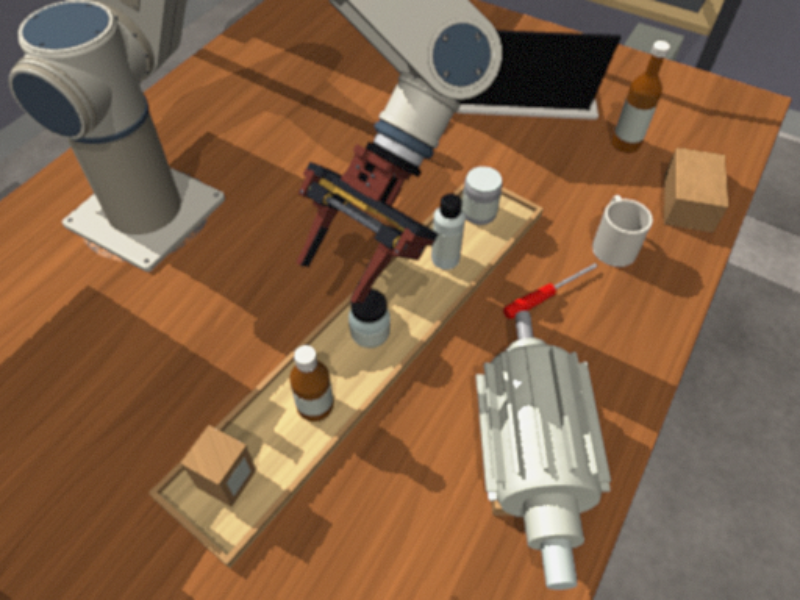

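Both stand, and the neighbours sit at the same pixels as at the start: tin (482,195), jar (370,318), carton (218,462). The arm is clear, so I hand in.

```bash
python3 -c "
from rig import r
print(r.sense()['dq'].round(3)); print(r.finish_job())"
```

```text
[ 0.     0.001 -0.001 -0.001  0.    -0.   ]
the job is handed in; nothing more can be done
None
```

Both the spray can and the oil bottle are back upright in the tray, one in each gap. I handed the job in at about 26 s of the 59 s allowed. I gripped each one across its body, turned it 90° about the jaw axis, lowered it in steps of about 1 mm until it touched the floor (14 N at most), and opened the gripper slowly.

**Oil bottle:** the last two-view fit puts its mid-point at z = 83 mm with a tilt under 0.01 rad.

**Spray can:** the two-view fit after release gave z = 82 mm and a tilt of about 0.014 rad. That fit was loose because the arm hid part of the can. The final check had only one view and gave a tilt of 0.09 rad (0.036 and 0.08 about the two axes). I put this down to the single view, since the picture shows the can upright.

**Neighbours:** the tin and carton fits are within about 3 mm of their starting positions. The final jar fit failed because the gripper hid the jar in the top view. In the last picture the jar sits at the same pixels as at the start.

The arm was clear of everything and at rest when I handed in.

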